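# Open the slide gate of the yellow-gated sample hopper

### The arm

A 6-joint arm with a two-finger parallel gripper is mounted at the origin on a cart in front of the work surface, level with it; the furniture and walls round the work are solid. World frame = base frame: x ahead of the robot, y to its left, z up, the work surface at z = 0. Lengths are in m, angles in rad, forces in N, time in s.
With the tool pointing down it reaches from about 0.15 to 0.775 m from the base axis. Payload 6.1 kg.
Tool frame: the origin (TCP) lies at the very end of the fingers, on their centre line; the grasp point (between the pads) lies 19 mm behind it; z points along the fingers, x is the direction in which the jaws open and shut, and the axes are right-handed (so a half turn about z gives the same grasp; the last joint's range is limited). The gripper opens to 85 mm and grips with 20 to 120 N. Pads are 22 mm wide; open, the fingers measure 114 mm over their backs; the gripper's body (76 mm by 85 mm) begins 54 mm behind the grasp point. The pads swing forward as they close: fully open they stand 13 mm farther back than shut.
Start: joints at [-1.324, 0.126, -0.04, 1.405, 0, 1.571], TCP at [0.128, -0.509, 0.231] pointing down, gripper open.
Joint ranges: [-2.72, 2.72], [-0.95, 1.95], [-1.27, 1.35], [-1.78, 2.02], [-1.46, 1.47], [-3.14, 3.14]. Speed limits (rad/s): [2.39, 2.39, 3.01, 3.14, 3.14, 3.14].

### API

Orientations are given as [roll, pitch, yaw] about the fixed x, y, z axes, in that order (R = Rz(yaw) Ry(pitch) Rx(roll)).
In Python, from plant import env, imaging, order gives the robot as it stands.
- The arm moves only by the shell command python3 -m crank 'ROWS' [FORCE]. ROWS is text: rows parted by semicolons, each of 7 numbers parted by spaces: the closure in counts, from 0 (fully open) to 255 (shut), then the shift along the tool's x, y, z in m, then the turn, a rotation vector about the tool's x, y, z in degrees. A call has 1 to 12 rows; each row is the pose to reach, as a shift and turn from the pose commanded when the call began, along the tool's axes at that moment; what a row does not reach only later rows make up. A row lasts 1/8 s, in which the tool goes at most 62.5 mm and 10.7 degrees, less where a joint would pass 70% of its speed; a pose out of reach is approached as far as the arm can. A call with a gripper value outside its range is refused whole. The fingers move at their own pace and stop on an object; FORCE is the grip in N (left out, the last holds). Time passes only in rows, so rows that repeat a pose let the fingers close. It gives the time, the measured TCP pose, the force and the opening at its end, in the units of the state.
- env.get_obs(): the state, without advancing time (a new reading comes with each control period).
- imaging.snapshot(name): name is "scene" or "side" or "wrist"; returns a dict with "color" (420x560x3 uint8, blue, green, red), "fx", "fy", "cx", "cy" (pixels), "rvec" (rotation vector, rad) and "tvec" (3), from world to camera coordinates, as OpenCV has them. Camera axes: x right, y down, z forward; pixel columns grow to the right and rows downward; lengths in m; the calibration is good to about 2 mm. A picture is of the moment at which its call begins. There is no depth.
- order.sign_off(): hands the job in, once; it reports no verdict.
The state is a dict: "t": time; "qpos": joint angles; "joint_velocities": joint speeds; "joint_efforts": joint torques, N m; "tool_pos": TCP position; "eef_rot": TCP orientation; "contact_force": force on the tool from outside, world axes, zero at the start; "ft_torque": the same for the moment, N m; "opening": finger opening in m.
Only numpy, scipy, OpenCV 4.12 (cv2) and the standard library are available. Lean on these libraries where they do the work, as an engineer would, in place of code of your own. Each camera call takes 0.05 s, during which the arm holds its last target. There are 200 camera calls.

### The job

Two small steel sample hoppers stand on the bench, one with a yellow slide gate under its funnel and one with a blue one. Draw the yellow gate straight out by its upright grip until it hits its end stop, so that the lump of ore drops into the hopper's catch pan, and let go of it. Leave the blue gate shut.

Things in the scene. Friction and masses are not known exactly. Their poses are not given: they have to be found in the camera images.
- yellow_gate (a joint): how far the yellow gate is drawn out, in m: 0 is fully in, 0.080 is at its end stop. Starts at 0 to 0.006; slides with about 4 N of friction and stays where it is left. The gate is a yellow plate, 68 mm wide, 4 mm thick, in a level slot with its top 76 mm above the table, under the funnel of a fixed hopper.
- yellow_handle (a point): middle of the upright yellow grip plate on the gate's outer end, 105 mm above the table. The plate is 12 mm thick along this frame's x, 40 mm wide along y; its top is 20 mm above this point, its foot begins 24 mm below. z is up; +x points level from the grip to its hopper: the gate is drawn out along -x, roughly towards the robot. Hopper axis at x = +130 mm when the gate is in.
- blue_handle (a point): same point and frame on the blue gate of the other hopper, to stay shut. The hoppers are alike: funnel 110 mm across, rim 149 mm above the table, nearest rim 75 mm from the grip; below it a 118 mm square frame, 84 mm high (corner nuts 89 mm). They stand side by side, axes 0.2 to 0.29 m apart, either one on the left. A 0.7 m tall sieve shaker stands right of them: swing the arm past it drawn in.
- yellow_lump: grey lump of ore, 25 x 22 x 9 mm, lying on the yellow gate in the chute (58 mm wide) under the funnel; origin at its underside. It drops by itself into the catch pan on the table below (106 mm square, rim 22 mm high, floor 3 mm) once the gate is drawn out. A like lump lies in the other hopper.

How it is judged:
By the outcome, as a careful person would: the job done as asked, in the order asked, and still so for the second after the job is handed in, with the robot touching nothing.
It also fails if it takes over 32 s, if anything falls off the work surface, if the arm or the gripper's body presses on something with over 40 N, if the wrist force passes 120 N, or if a joint passes its speed limit or range.

## Working session

There is one attempt and no reset: what is moved stays moved. The work goes in short steps, Python scripts to look and compute and a shell command to move; the robot and the scene stay as the last step left them, time stands still between calls to the robot, and variables do not carry over. Pictures are saved under pics/ and viewed, about 8 in all and at most 12, crops included, and the job is handed in when it is done.

```bash
ls; mkdir -p pics
cat > h.py <<'E'
import numpy as np, cv2
from plant import env, imaging, order
from scipy.spatial.transform import Rotation as Ro
def snap(n,name):
    s=imaging.snapshot(n); cv2.imwrite(f'pics/{name}.png',s['color']); return s
def ray(s,u,v):
    R=cv2.Rodrigues(np.array(s['rvec'],float))[0]; t=np.array(s['tvec'],float).ravel()
    d=R.T@np.array([(u-s['cx'])/s['fx'],(v-s['cy'])/s['fy'],1]); return -R.T@t,d
def onz(s,u,v,z):
    o,d=ray(s,u,v); return o+d*(z-o[2])/d[2]
def proj(s,p):
    return cv2.projectPoints(np.array([p],float),np.array(s['rvec'],float),np.array(s['tvec'],float),np.array([[s['fx'],0,s['cx']],[0,s['fy'],s['cy']],[0,0,1.]]),None)[0].ravel()
def mask(s,c):
    h=cv2.cvtColor(s['color'],cv2.COLOR_BGR2HSV)
    lo,hi=((20,110,80),(35,255,255)) if c=='y' else ((98,120,60),(125,255,255))
    return cv2.inRange(h,lo,hi)
def blobs(s,c):
    n,l,st,ce=cv2.connectedComponentsWithStats(mask(s,c))
    return [(st[i].tolist(),ce[i].round(1).tolist()) for i in range(1,n) if st[i][4]>30]
E
python3 - <<'E'
from h import *
import pickle
S={n:snap(n,n+'0') for n in('scene','side')}
pickle.dump(S,open('s0.pkl','wb'))
for n,s in S.items():
    print(n,ray(s,280,210),blobs(s,'y'),blobs(s,'b'))
a=S['scene']['color'];b=S['side']['color']
cv2.imwrite('pics/both.png',np.vstack([a,b])[:, :])
o=env.get_obs();print(o['tool_pos'],o['eef_rot'],o['opening'],o['t'])
E
```

```text
pics
scene (array([0.19774444, 0.60455163, 0.71328802]), array([ 0.46534514, -0.47325147, -0.74801824])) [([214, 238, 50, 43, 1324], [237.5, 257.7])] [([308, 169, 46, 34, 813], [330.0, 186.2])]
side (array([0.11177303, 0.35499523, 0.76645374]), array([ 0.53867159, -0.17801826, -0.82390855])) [([181, 183, 22, 11, 126], [192.1, 188.0]), ([197, 203, 48, 41, 1099], [220.1, 222.5])] [([299, 162, 14, 4, 35], [305.7, 163.1]), ([312, 181, 42, 34, 641], [331.2, 196.0]), ([43, 183, 24, 237, 1290], [55.3, 313.9]), ([7, 304, 27, 91, 443], [20.0, 349.6])]
[ 0.12817846 -0.50874757  0.23064036] [-3.14156713e+00  1.36128913e-03 -1.32401683e+00] 0.08521247242358947 0.1
```

View pics/scene0.png

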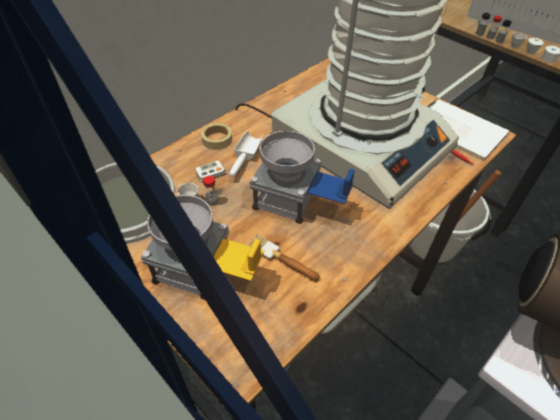

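View pics/side0.png

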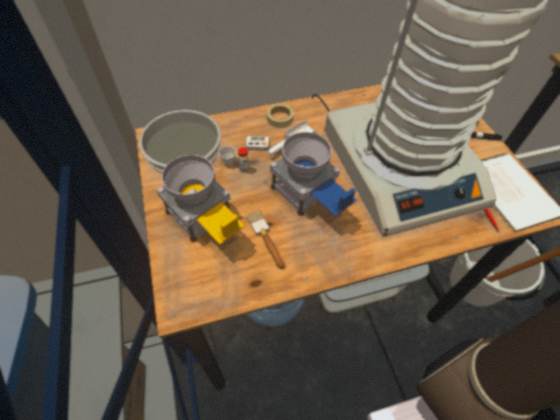

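The yellow gate is on the left (scene grip about (253,255), side about (225,228)), with blue to its right and the shaker farther right. I'll enlarge the yellow crops to pick corners.

Run:
```python
from h import *
import pickle
S=pickle.load(open('s0.pkl','rb'))
a=S['scene']['color'][180:300,140:270];b=S['side']['color'][145:265,140:270]
cv2.imwrite('pics/crop.png',np.hstack([cv2.resize(x,(390,360),interpolation=cv2.INTER_CUBIC) for x in(a,b)]))
```

```text
(no output)
```

View pics/crop.png

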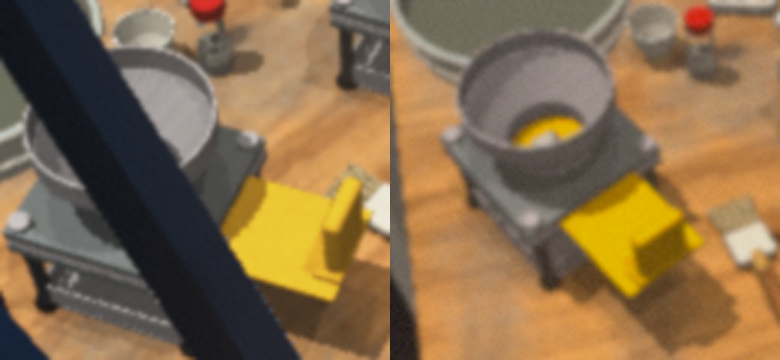

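Run:
```python
from h import *
import pickle
S=pickle.load(open('s0.pkl','rb'))
sd,sc=S['side'],S['scene']
D=lambda x,y,z:onz(sd,(x-390)/3+140,y/3+145,z)
C=lambda x,y,z:onz(sc,x/3+140,y/3+180,z)
ax=D(535.5,91.5,.149);print('axis',ax)
print('rim l/r',np.linalg.norm(D(458,95,.149)-D(613,90,.149)))
p={k:D(*v,.076) for k,v in dict(r=(703,240),n=(632,297),li=(562,220),ri=(637,175)).items()};print(p)
print('w',np.linalg.norm(p['r']-p['n']))
m=(p['r']+p['n'])/2
g=D(660,228,.125);g2=C(343,196,.125);print('grip',g,g2)
for q in(m,g,g2,): d=(ax-q)[:2];print(np.linalg.norm(d),np.degrees(np.arctan2(d[1],d[0])))
d=p['li']-p['n'];print(np.degrees(np.arctan2(d[1],d[0])));d=p['ri']-p['r'];print(np.degrees(np.arctan2(d[1],d[0])));d=p['n']-p['r'];print(np.degrees(np.arctan2(d[1],d[0]))-90)
print('scene plate', C(325,300,.076),C(238,255,.076))
print('nuts',D(447,135,.089),D(657,157,.089),D(530,218,.089))
# blue
for z in(.125,):print('blue grip',onz(sd,335,196,.105),onz(sc,340,188,.105))
```

```text
axis [0.65005072 0.38232114 0.149     ]
rim l/r 0.10737220589399209
{'r': array([0.54579298, 0.2903712 , 0.076     ]), 'n': array([0.51345376, 0.34798508, 0.076     ]), 'li': array([0.58904233, 0.38443181, 0.076     ]), 'ri': array([0.61411763, 0.32468197, 0.076     ])}
w 0.066069542435586
grip [0.53173272 0.32046588 0.125     ] [0.53703742 0.32032416 0.125     ]
0.13597714307657263 27.669118552209607
0.13351113033259973 27.600038555198328
0.12890162871021082 28.748347088612235
25.742088587781506
26.6645519425227
29.305912609740318
scene plate [0.51738975 0.35458301 0.076     ] [0.57651328 0.37051941 0.076     ]
nuts [0.67755738 0.4543536  0.089     ] [0.61683204 0.30791901 0.089     ] [0.58765848 0.4053857  0.089     ]
blue grip [0.54835418 0.08637431 0.105     ] [0.53467194 0.0931749  0.105     ]
```

```bash
cat >> h.py <<'E'
def rows(targets,start=None):
    "targets: (x,y,z,yaw_deg), tool down -> tool-frame shift/turn from start (commanded) pose"
    o=env.get_obs(); p0=np.array(o['tool_pos']);R0=Ro.from_euler('xyz',o['eef_rot'])
    if start is not None: p0=np.array(start[:3]);R0=Ro.from_euler('xyz',[np.pi,0,np.radians(start[3])])
    for x,y,z,w in targets:
        R=Ro.from_euler('xyz',[np.pi,0,np.radians(w)])
        print((R0.inv().apply(np.array([x,y,z])-p0)).round(3),np.degrees((R0.inv()*R).as_rotvec()).round(1))
E
python3 - <<'E'
from h import *
import pickle
sd=pickle.load(open('s0.pkl','rb'))['side']
print('shaker base corners z=.03',onz(sd,385,225,.0),onz(sd,495,208,.0),onz(sd,328,120,.05))
c=lambda a,r=.32,z=.27:(r*np.cos(np.radians(a)),r*np.sin(np.radians(a)),z,a)
rows([c(-75.9)]+[c(-75.9+10.4*k) for k in range(1,11)],(.1282,-.5087,.2306,-75.86))
E
```

```text
shaker base corners z=.03 [ 0.50529004 -0.04082293  0.        ] [ 4.78891931e-01 -3.27066887e-01 -1.11022302e-16] [ 0.83452858 -0.01147276  0.05      ]
[-0.205  0.    -0.039] [ 0. -0.  0.]
[-0.21  -0.058 -0.039] [  0.    0.  -10.4]
[-0.225 -0.113 -0.039] [ -0.    0.  -20.8]
[-0.251 -0.166 -0.039] [  0.    0.  -31.2]
[-0.285 -0.212 -0.039] [ -0.    0.  -41.6]
[-0.327 -0.252 -0.039] [  0.   0. -52.]
[-0.376 -0.283 -0.039] [  0.    0.  -62.4]
[-0.43  -0.306 -0.039] [ -0.    0.  -72.8]
[-0.486 -0.318 -0.039] [ -0.    0.  -83.2]
[-0.544 -0.319 -0.039] [ -0.    0.  -93.6]
[-0.602 -0.311 -0.039] [   0.    0. -104.]
```

```bash
python3 -m crank '0 -0.05 0 -0.01 0 0 0; 0 -0.1 0 -0.02 0 0 0; 0 -0.15 0 -0.03 0 0 0; 0 -0.205 0 -0.039 0 0 0; 0 -0.21 -0.058 -0.039 0 0 -10.4; 0 -0.225 -0.113 -0.039 0 0 -20.8; 0 -0.251 -0.166 -0.039 0 0 -31.2; 0 -0.285 -0.212 -0.039 0 0 -41.6; 0 -0.327 -0.252 -0.039 0 0 -52; 0 -0.376 -0.283 -0.039 0 0 -62.4; 0 -0.43 -0.306 -0.039 0 0 -72.8; 0 -0.486 -0.318 -0.039 0 0 -83.2'
python3 - <<'E'
from h import *
g=np.array([.534,.320]);u=np.array([np.cos(np.radians(27.7)),np.sin(np.radians(27.7))])
f=lambda p,z:(p[0],p[1],z,27.7)
print(env.get_obs()['qpos'])
rows([(.32*np.cos(.31),.32*np.sin(.31),.27,17.7),(.32*np.cos(.4835),.32*np.sin(.4835),.27,27.7),f(g-.15*u,.25),f(g-.06*u,.25)],None)
E
```

```text
t: 1.6
tool_pos: [0.3179, 0.0418, 0.2699]
eef_rot: [3.142, 0.0, 0.134]
contact_force: [1.9, -0.2, 0.4]
opening: 0.0851
[ 1.30850792e-01 -2.55522916e-01 -3.07859639e-01  1.51871264e+00
 -4.95746161e-06  1.56741964e+00]
[-0.006 -0.057 -0.   ] [ -0.   0. -10.]
[-0.02  -0.111 -0.   ] [ -0.   0. -20.]
[ 0.11  -0.195  0.02 ] [ -0.   0. -20.]
[ 0.195 -0.226  0.02 ] [ -0.   0. -20.]
```

```bash
python3 -m crank '0 -0.006 -0.057 0 0 0 -10; 0 -0.02 -0.111 0 0 0 -20; 0 0.03 -0.145 0.01 0 0 -20; 0 0.08 -0.176 0.02 0 0 -20; 0 0.11 -0.195 0.02 0 0 -20; 0 0.155 -0.21 0.02 0 0 -20; 0 0.195 -0.226 0.02 0 0 -20; 0 0.195 -0.226 0.02 0 0 -20; 0 0.195 -0.226 0.02 0 0 -20'
python3 - <<'E'
from h import *
import pickle
s=snap('wrist','w1');pickle.dump(s,open('w1.pkl','wb'))
print(blobs(s,'y'),ray(s,280,210))
print(proj(s,[.534,.32,.105]),proj(s,[.534,.32,.125]))
E
```

```text
t: 2.72
tool_pos: [0.4819, 0.2886, 0.2497]
eef_rot: [3.142, 0.002, 0.477]
contact_force: [-0.1, -0.6, 0.2]
opening: 0.0857
[([289, 73, 21, 46, 246], [298.2, 97.1]), ([283, 84, 6, 10, 31], [285.9, 89.1]), ([332, 84, 34, 49, 551], [348.2, 110.1]), ([374, 113, 9, 12, 34], [378.4, 118.3]), ([394, 115, 8, 7, 32], [397.3, 117.4]), ([520, 118, 9, 13, 42], [524.0, 124.1]), ([326, 157, 97, 76, 6006], [374.3, 191.3]), ([464, 167, 46, 58, 1377], [488.8, 197.8]), ([304, 219, 13, 15, 88], [309.4, 226.7]), ([362, 239, 15, 21, 84], [369.0, 247.1]), ([306, 241, 14, 9, 76], [312.7, 245.0]), ([261, 246, 11, 17, 83], [266.3, 254.7]), ([281, 246, 21, 31, 220], [290.1, 259.3]), ([294, 266, 10, 15, 72], [298.9, 272.1]), ([343, 272, 12, 11, 50], [349.3, 276.5]), ([161, 347, 14, 15, 97], [168.5, 353.2])] (array([0.45268257, 0.34733809, 0.39254128]), array([ 0.12445193, -0.20358362, -0.97164641]))
[341.53037231 200.39722424] [346.25599127 205.45461032]
```

View pics/w1.png

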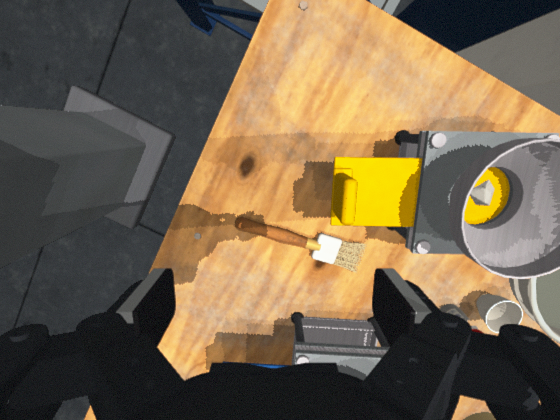

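The wrist view shows the yellow gate level with the image rows (plate u 333–418, v 157–226; grip top about (350,197)), the lump at (483,193) and the funnel at right. I'll refine from this.

Run:
```python
from h import *
import pickle
s=pickle.load(open('w1.pkl','rb'))
cv2.imwrite('pics/w1c.png',cv2.resize(s['color'][145:240,320:430],None,fx=6,fy=6,interpolation=cv2.INTER_CUBIC))
w=lambda u,v,z:onz(s,u,v,z)
a,b=w(333,157,.076),w(333,226,.076);d=a-b;print(a,b,np.linalg.norm(d),np.degrees(np.arctan2(d[1],d[0]))-90)
for e in((340,157),(340,226)):
  d=w(e[0]+75,e[1],.076)-w(*e,.076);print(np.degrees(np.arctan2(d[1],d[0])))
print('top',w(350,197,.125),'ends',np.linalg.norm(w(350,168,.125)-w(350,224,.125)))
print('top nuts',w(438,140,.089),w(423,247,.089))
```

```text
[0.51381158 0.34971405 0.076     ] [0.54787879 0.29076962 0.076     ] 0.0680809834861263 30.025964406121474
27.331272243277645
27.367457760753272
top [0.53309242 0.32757855 0.125     ] ends 0.04705532352441915
top nuts [0.58710137 0.40566107 0.089     ] [0.63247522 0.31488298 0.089     ]
```

View pics/w1c.png

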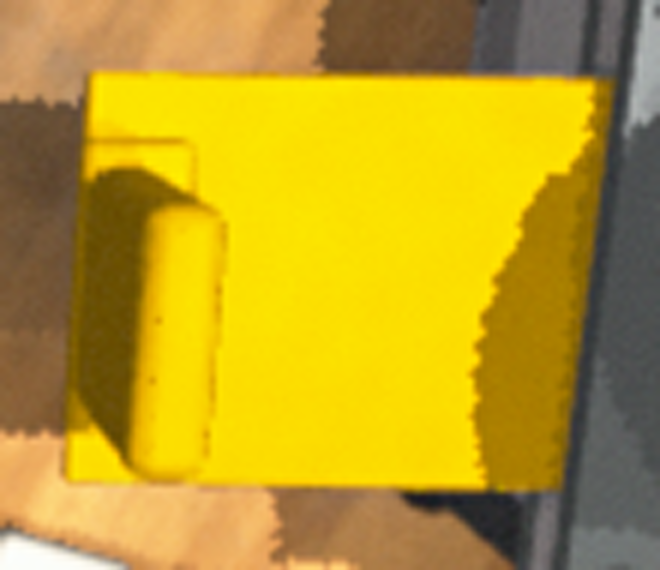

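Run:
```python
from h import *
import pickle
s=pickle.load(open('w1.pkl','rb'))
g=onz(s,349.8,201.7,.124);print(g)
w=27.5
rows([(g[0],g[1],.25,w),(g[0],g[1],.10,w),(g[0],g[1],.094,w)],(.4812,.2882,.25,27.7))
```

```text
[0.53528504 0.32400655 0.124     ]
[ 0.065 -0.007 -0.   ] [ 0.  -0.   0.2]
[ 0.065 -0.007  0.15 ] [ 0.  -0.   0.2]
[ 0.065 -0.007  0.156] [ 0.  -0.   0.2]
```

```bash
python3 -m crank '80 0.03 -0.003 0 0 0 0; 80 0.063 -0.005 0 0 0 0; 80 0.063 -0.005 0 0 0 0; 80 0.063 -0.005 0.04 0 0 0; 80 0.063 -0.005 0.08 0 0 0; 80 0.063 -0.005 0.08 0 0 0' 40
python3 - <<'E'
from h import *
import pickle
s=snap('wrist','w2');t=snap('side','sd2')
cv2.imwrite('pics/v2.png',np.hstack([s['color'][100:400,200:560],cv2.resize(t['color'][130:260,140:290],(346,300))]))
E
```

```text
t: 3.52
tool_pos: [0.5332, 0.3206, 0.1681]
eef_rot: [3.141, 0.006, 0.477]
contact_force: [0.2, -0.4, 0.6]
opening: 0.0585
```

View pics/v2.png

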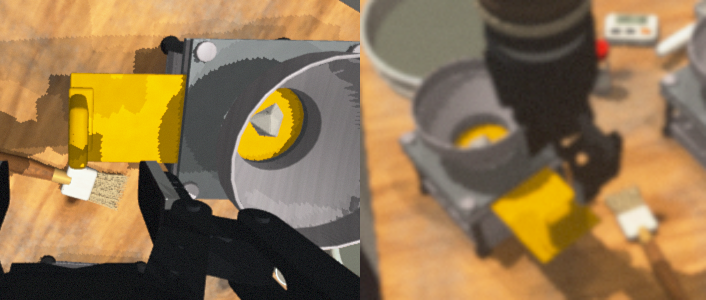

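The view shows the jaws straddling the grip in u (finger tips about 205 and 350, grip about 279). I'll check the lateral position numerically.

Run:
```python
from h import *
s=imaging.snapshot('wrist')
m=mask(s,'y')
u=np.array([np.cos(np.radians(27.4)),np.sin(np.radians(27.4))]);v=np.array([-u[1],u[0]])
p=np.array(env.get_obs()['tool_pos'])[:2]
loc=lambda a,b,z:(lambda q:np.array([q@u,q@v])*1000)(onz(s,a,b,z)[:2]-p)
c=s['color'][160:280,255:400]
cv2.imwrite('pics/w3.png',cv2.resize(c,None,fx=5,fy=5,interpolation=cv2.INTER_CUBIC))
print(loc(279,230,.125),loc(270,173,.076),loc(268,262,.076))
```

```text
[3.20279387 6.61999856] [-2.59141976 34.54859289] [ -4.43076832 -34.5987786 ]
```

View pics/w3.png

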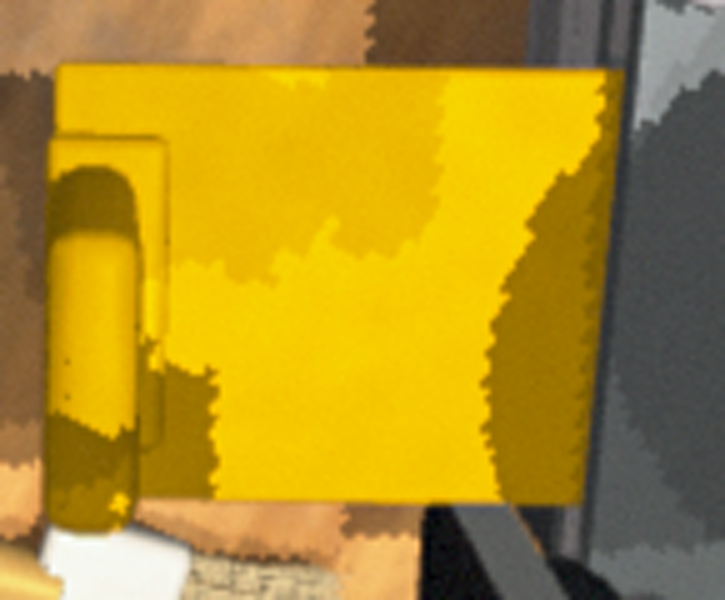

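Aligned within about 2 mm. Descending and gripping.

```bash
python3 -m crank '80 0 0 0.04 0 0 0; 80 0 0 0.076 0 0 0; 80 0 0 0.076 0 0 0; 255 0 0 0.076 0 0 0; 255 0 0 0.076 0 0 0; 255 0 0 0.076 0 0 0; 255 0 0 0.076 0 0 0; 255 0 0 0.076 0 0 0; 255 0 0 0.076 0 0 0; 255 0 0 0.076 0 0 0' 50
```

```text
t: 4.92
tool_pos: [0.5368, 0.3228, 0.0964]
eef_rot: [-3.141, -0.003, 0.476]
contact_force: [-1.3, -0.8, 6.2]
opening: 0.011
```

```bash
python3 -m crank '255 -0.006 0 0 0 0 0; 255 -0.016 0 0 0 0 0; 255 -0.026 0 0 0 0 0; 255 -0.036 0 0 0 0 0; 255 -0.046 0 0 0 0 0; 255 -0.056 0 0 0 0 0; 255 -0.064 0 0 0 0 0; 255 -0.068 0 0 0 0 0; 255 -0.068 0 0 0 0 0; 255 -0.068 0 0 0 0 0'
```

```text
t: 6.18
tool_pos: [0.4762, 0.2926, 0.0964]
eef_rot: [-3.139, -0.004, 0.477]
contact_force: [-1.4, 4.1, 8.7]
opening: 0.0114
```

```bash
python3 -m crank '255 -0.003 0 0 0 0 0; 255 -0.006 0 0 0 0 0; 255 -0.006 0 0 0 0 0; 255 -0.006 0 0 0 0 0'; python3 -m crank '255 -0.003 0 0 0 0 0; 255 -0.005 0 0 0 0 0; 255 -0.005 0 0 0 0 0; 255 -0.005 0 0 0 0 0';  python3 -m crank '255 -0.002 0 0 0 0 0; 255 -0.003 0 0 0 0 0; 255 -0.003 0 0 0 0 0'
```

```text
t: 6.68
tool_pos: [0.4712, 0.29, 0.0964]
eef_rot: [-3.139, -0.004, 0.477]
contact_force: [-0.2, 5.4, 6.6]
opening: 0.0112
t: 7.18
tool_pos: [0.468, 0.2885, 0.0964]
eef_rot: [-3.139, -0.007, 0.477]
contact_force: [4.8, 7.3, 3.5]
opening: 0.0113
t: 7.55
tool_pos: [0.468, 0.2885, 0.0964]
eef_rot: [-3.139, -0.012, 0.477]
contact_force: [15.9, 12.8, -3.2]
opening: 0.0113
```

Force rises with no motion: end stop reached (about 77 mm drawn). Relaxing the pull, then opening and lifting straight up.

```bash
python3 -m crank '255 0.003 0 0 0 0 0; 255 0.003 0 0 0 0 0; 90 0.003 0 0 0 0 0; 90 0.003 0 0 0 0 0; 90 0.003 0 0 0 0 0; 90 0.003 0 0 0 0 0; 90 0.003 0 0 -0.02 0 0' 2>&1 | head -3; python3 -c "
from plant import env;o=env.get_obs();print(o['t'],o['tool_pos'],o['opening'],o['contact_force'])"
```

```text
t: 8.43
tool_pos: [0.4658, 0.286, 0.0942]
eef_rot: [3.141, 0.0, 0.477]
8.425 [0.46583099 0.28595044 0.09417954] 0.055128387601330445 [ 0.01780412 -0.45995921  0.16706962]
```

```bash
python3 -m crank '90 0 0 -0.03 0 0 0; 90 0 0 -0.08 0 0 0; 90 0 0 -0.13 0 0 0; 90 -0.04 0 -0.16 0 0 0; 90 -0.08 0 -0.17 0 0 0; 90 -0.08 0 -0.17 0 0 0; 90 -0.08 0 -0.17 0 0 0'
python3 - <<'E'
from h import *
t=snap('side','sd4');s=snap('wrist','w4')
cv2.imwrite('pics/v4.png',np.hstack([cv2.resize(t['color'][135:285,140:360],(440,300)),cv2.resize(s['color'],(360,270))[:,:,:] if 0 else cv2.resize(s['color'][60:360,260:560],(300,300))]))
# lengths of exposed plate from wrist view
print(blobs(s,'y')[:8])
E
```

```text
t: 9.3
tool_pos: [0.3951, 0.2495, 0.2642]
eef_rot: [3.141, -0.001, 0.477]
contact_force: [0.1, -0.5, -0.1]
opening: 0.0553
[([372, 0, 12, 12, 37], [377.5, 3.8]), ([406, 0, 28, 15, 253], [420.3, 4.9]), ([432, 8, 13, 16, 55], [437.8, 16.2]), ([463, 22, 17, 26, 163], [469.0, 32.7]), ([318, 30, 29, 57, 134], [333.0, 58.0]), ([482, 38, 26, 31, 411], [493.4, 52.2]), ([351, 48, 63, 80, 1462], [380.1, 93.2]), ([497, 56, 16, 18, 65], [503.6, 67.6])]
```

View pics/v4.png

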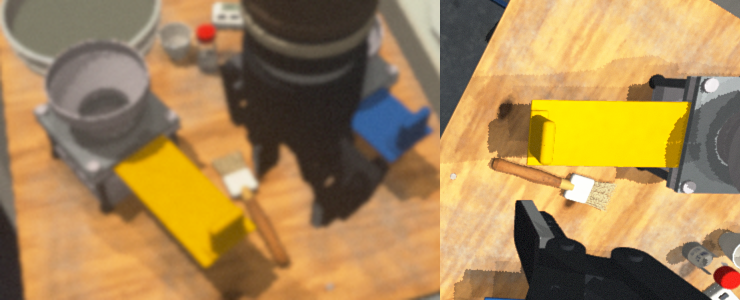

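The side view shows the yellow gate well out and no yellow left in the chute; blue looks unchanged. I'll check where the lump is by moving the wrist camera over the funnel, clear above it.

```bash
python3 -m crank '90 0.05 0.02 0 0 0 0; 90 0.1 0.04 -0.01 0 0 0; 90 0.15 0.06 -0.02 0 0 0; 90 0.2 0.08 -0.02 0 0 0; 90 0.245 0.08 -0.02 0 0 0; 90 0.245 0.08 -0.02 0 0 0; 90 0.245 0.08 -0.02 0 0 0'
python3 - <<'E'
from h import *
s=snap('wrist','w5');t=snap('side','sd5');
import pickle
S0=pickle.load(open('s0.pkl','rb'))
print('axis px',proj(s,[.65,.382,.149]),proj(s,[.65,.382,.003]))
w4=cv2.imread('pics/w4.png')
u,v=proj(s,[.65,.382,.08]).astype(int)
x0,y0=max(0,min(u-100,360)),max(0,min(v-100,220))
cv2.imwrite('pics/v5.png',np.hstack([cv2.resize(s['color'][y0:y0+200,x0:x0+200],(400,400),interpolation=cv2.INTER_CUBIC),cv2.resize(cv2.convertScaleAbs(s['color'][y0:y0+200,x0:x0+200],alpha=2.5),(400,400))]))
E
```

```text
t: 10.28
tool_pos: [0.6494, 0.2908, 0.2825]
eef_rot: [3.141, 0.003, 0.477]
contact_force: [0.2, -0.6, -0.9]
opening: 0.0553
axis px [326.593212   108.82428715] [308.4769905  115.70135127]
```

View pics/v5.png

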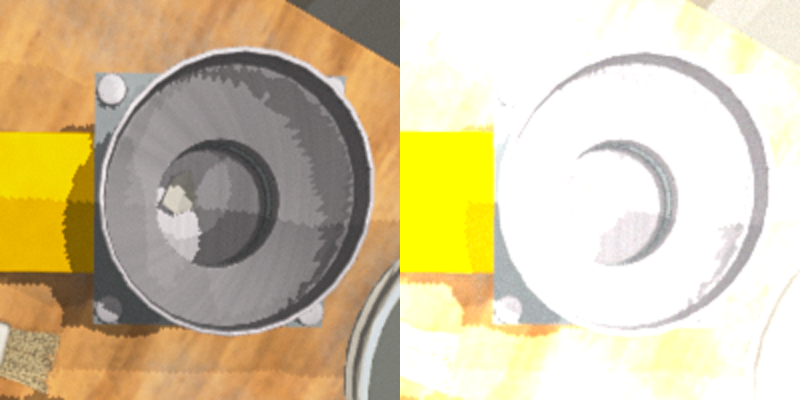

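The lump shows at (178,200) of the left crop, deep in the chute with no yellow around it. Now drawing back, then checking numbers for the lump, gate travel and the blue gate.

```bash
python3 -m crank '90 -0.05 0 -0.02 0 0 0; 90 -0.1 0 -0.02 0 0 0; 90 -0.15 0 -0.02 0 0 0; 90 -0.2 0 -0.02 0 0 0; 90 -0.25 0 -0.02 0 0 0; 90 -0.3 0 -0.02 0 0 0; 90 -0.34 0.0 -0.02 0 0 0; 90 -0.34 0.0 -0.02 0 0 0; 90 -0.34 0.0 -0.02 0 0 0'
python3 - <<'E'
from h import *
import pickle
S0=pickle.load(open('s0.pkl','rb'))
sc,sd=snap('scene','sc6'),snap('side','sd6')
for n,s in(('scene',sc),('side',sd)):
    print(n,'y',[b for b in blobs(s,'y')],'b',blobs(s,'b')[:3])
h=cv2.imread('pics/sd6.png')
cv2.imwrite('pics/v6.png',np.hstack([cv2.resize(h[130:280,140:370],(460,300)),cv2.resize(sc['color'][120:320,130:370],(340,300))]))
E
```

```text
t: 11.5
tool_pos: [0.3468, 0.1346, 0.3051]
eef_rot: [3.141, -0.003, 0.477]
contact_force: [-0.2, 0.2, -0.4]
opening: 0.0553
scene y [([214, 239, 89, 54, 2780], [257.9, 264.6])] b [([308, 169, 46, 34, 816], [330.0, 186.2]), ([109, 257, 35, 35, 359], [125.4, 273.3])]
side y [([196, 203, 72, 66, 2191], [231.8, 234.8])] b [([299, 162, 14, 4, 38], [306.2, 163.3]), ([54, 166, 15, 136, 732], [61.6, 225.3]), ([312, 180, 41, 35, 667], [331.3, 195.9])]
```

View pics/v6.png

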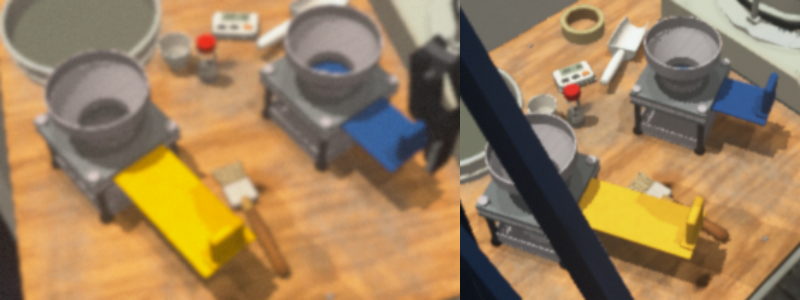

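Run:
```python
from h import *
import pickle
S0=pickle.load(open('s0.pkl','rb'))
for n in('side','scene'):
    a=S0[n];m0=mask(a,'y');b=dict(a);b['color']=cv2.imread(f'pics/{"sd6" if n=="side" else "sc6"}.png');m1=mask(b,'y')
    def low(m):
        y,x=np.nonzero(m);i=y.max();return x[y==i].mean(),i+.5
    def rt(m):
        y,x=np.nonzero(m);i=x.max();return i+.5,y[x==i].mean()
    for f in(low,rt):
        p=[onz(a,*f(m),.076)[:2] for m in(m0,m1)];d=p[0]-p[1];print(n,f.__name__,np.linalg.norm(d)*1000,np.degrees(np.arctan2(d[1],d[0])))
s=imaging.snapshot('wrist')
R0=cv2.Rodrigues(np.array(s['rvec']))[0];c=-R0.T@np.array(s['tvec']).ravel()
# camera at w5 = now shifted by TCP difference (same orientation)
d=np.array([.6494,.2908,.2825])-np.array(env.get_obs()['tool_pos'])
q=dict(s);q['tvec']=-R0@(c+d)
u,v=proj(q,[.65,.382,.08]).astype(int);x0,y0=max(0,min(u-100,360)),max(0,min(v-100,220))
for z in(.01,.08):print('lump',z,onz(q,x0+89,y0+100,z)-[.65,.382,0])
```

```text
side low 330.7559775656664 -32.770535902147955
side rt 6.619751537491625 162.69822790468967
scene low 73.43330006852618 26.77304989112471
scene rt 74.31269022554157 26.640860561398394
lump 0.01 [-0.00650474  0.00105133  0.01      ]
lump 0.08 [-0.01050784 -0.00462369  0.08      ]
```

```bash
python3 -c "
from plant import order,env;print(order.sign_off(),env.get_obs()['t'])"
```

```text
the job is handed in; nothing more can be done
the job is handed in; nothing more can be done
```

I drew the yellow gate out until it stopped, let go of it, backed the arm well clear and handed the job in, at about 12 s of the 32 s allowed. No verdict was reported.

- **End stop:** the gripper travelled 77 mm while holding the grip. A further 3 mm of commanded pull gave no motion, and the force rose to about 20 N.
- **Gate travel from the camera:** the scene view gave only 73–74 mm. That is about 3 mm less than the gripper travel and just under the 74–80 mm expected. I put this down to pixel and calibration error, or a small shift of the gate as the fingers closed. The side-view corner check picked up the wrong pixels and was useless. The end stop therefore rests mainly on the force reading.
- **Lump:** through the funnel, no yellow was left under the chute. The lump showed low down with no gate around it, which fits it lying in the pan about 7 mm off the axis. I could not measure its height directly.
- **Blue gate:** its position in both camera views was unchanged to about 0.1 px, and blue still showed in its chute.
- **At hand-in:** contact force was near zero, with the tool at 0.3 m height.

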